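# Free a pressed mould from the sprung hold-down and set it to cool

### The job

The mould in the press is ready. Swing the press's sprung hold-down arm up by its red grip bar until it stays open by itself, then lift the mould straight out, keeping it level, and set it down gently, centred and square (long side along long side), on the marble slab that is still empty. Leave the hold-down standing open, and do not disturb the mould already cooling on the other slab or knock over the jar and the can.

Things in the scene. Friction and masses are not known exactly. Their poses are not given: they have to be found in the camera images.
- stand: Press base, fixed: wooden board 240 x 160 x 18 mm. Origin: centre of its underside; z up, x from the front (grip bar) to the back (hinge). The mould stands on it at x = y = 0, long side along x, between steel strips 8 mm high, 4.5 mm off its foot all round. Hinge posts at x = 75, y = +-64 mm, 118 mm above the table; a spring strut behind the mould, at y = 0 and x = 40 to 115 mm, up to 145 mm.
- bail (a joint): Angle of the hold-down arm, rad: about 0 level and pressing on the mould; grows as the front swings up and over to the back; stop at 1.85, past upright. An over-centre spring pulls it shut below about 1.1 and on to the stop above that; let go before and it snaps shut. Lifting the grip bar takes about 8 N at first, then less; the hinge is damped.
- bail_grip (a point): Centre of the red grip bar, round, 13 mm thick, along the stand's y; 99 mm of it is free between flat side arms (5 mm thick, y = +-52 mm). Shut, it lies at x = -90, z = 104 mm of the stand, 28 mm clear of the mould. At arm angle a: x = 75 - 165 cos a, z = 104 + 165 sin a (mm, stand frame). The frame turns with the arm.
- bail_hinge (a point): Middle of the arm's hinge axis, at x = 75, y = 0, z = 104 mm of the stand; the axis runs along the stand's y. The grip bar is 165 mm from it; a cross-beam with a rubber pad, 75 mm from it, presses on the mould's wooden grip. The frame turns with the arm.
- mould_centre (a point): Centre, half-way up, of the mould in the press: metal box 110 (x) x 60 (y) x 42 mm, fixed lid 114 x 64 x 6 mm, on it a wooden grip 70 (x) x 18 (y) x 26 mm; 74 mm high in all: underside 37 mm below this point, lid top 11 mm and grip top 37 mm above it. z up. 0.35 to 0.65 kg, spread evenly. Take it from above by the wooden grip, across y, or across the box.
- slab: The empty marble slab, 150 (x) x 110 (y) x 20 mm, fixed flat on the table. Origin at the centre of its underside, z up; its top is 20 mm above that.
- slab_full: The other marble slab, same size and frame, fixed; it carries the mould that is already cooling.
- cooling_centre (a point): Centre, half-way up, of the mould already cooling on the other slab, like the one in the press; leave it alone.
- jar: Amber jar with a yellow cap, diameter 60 mm, 100 mm high, loose; origin at the centre of its underside, z up.
- can: Steel can with a paper label, diameter 66 mm, 85 mm high, loose; origin at the centre of its underside, z up.
Mind the look-alikes: they are no part of the job. Leave any purple look-alike of the part that bears mould_centre alone.

How it is judged:
On the way, in this order (a step that is already met when the one before it is completed fails the run):
1. the hold-down arm stands open past its hold-open point, the mould still in its place (value of joint bail above 1.45 rad and horizontal distance between mould_centre and stand below 0.025 m and z of mould_centre in the frame of stand below 0.08 m), for 0.3 s.
2. the mould has been lifted clear of the press, the arm still open (value of joint bail above 1.45 rad and z of mould_centre in the frame of stand above 0.09 m), for 0.1 s.
At the end, for the whole second after the job is handed in: The mould stands upright and still on the empty slab, its centre within 20 mm of the slab's in each direction and its long side within 0.2 rad of the slab's long side; the hold-down arm stays open (above 1.45 rad); the mould on the other slab is within 20 mm of where it was; jar and can stand (x of mould_centre in the frame of slab between -0.02 and 0.02 m and y of mould_centre in the frame of slab between -0.02 and 0.02 m and z of mould_centre in the frame of slab between 0.05 and 0.064 m and angle between the x axis of mould_centre and the x axis of slab, either way round below 0.2 rad and angle between mould_centre's own z axis and vertical below 0.1 rad and value of joint bail above 1.45 rad and distance of cooling_centre from where it was at the start of the episode below 0.02 m and angle between each of jar, can's own z axis and vertical below 0.3 rad and linear speed of mould below 0.02 m/s); the robot touches nothing.
It fails at once if the mould is tipped more than 0.45 rad (angle between mould_centre's own z axis and vertical above 0.45 rad).
It fails at once if the mould is slammed down on the slab (more than 60 N) (contact force between slab and anything else above 60 N).
It fails at once if the mould falls or is thrown on to the slab (faster than 0.4 m/s within 40 mm of its place there) (linear speed of mould above 0.4 m/s and horizontal distance between mould_centre and slab below 0.08 m and z of mould_centre in the frame of slab below 0.097 m).
It fails at once if the mould already cooling is pushed more than 20 mm (distance of cooling_centre from where it was at the start of the episode above 0.02 m).
It fails at once if the jar or the can is knocked over (angle between any of jar, can's own z axis and vertical above 0.5 rad).
It also fails if it takes over 61 s, if anything falls off the work surface, if the arm or the gripper's body presses on something with over 40 N, if the wrist force passes 120 N, or if a joint passes its speed limit or range.

### The arm

A 6-joint arm with a two-finger parallel gripper is mounted at the origin on the work surface. World frame = base frame: x ahead of the robot, y to its left, z up, the work surface at z = 0. Lengths are in m, angles in rad, forces in N, time in s.
With the tool pointing down it reaches from about 0.4 to 0.825 m from the base axis. Payload 7 kg.
Tool frame: the origin (TCP) lies midway between the tips of the shut fingers; the grasp point (between the pads) lies 19 mm behind it; z points along the fingers, y is the line along which they close (so a half turn about z gives the same grasp; the last joint's range is limited). The gripper opens to 88 mm and grips with 3 to 60 N. Pads are 19 mm wide; open, the fingers measure 130 mm over their backs; the gripper's body (78 mm by 193 mm) begins 47 mm behind the grasp point.
Start: joints at [1.534, 0.359, 0.012, 0, -1.224, -0.288], TCP at [0.215, 0.64, 0.227] pointing down, gripper open.
Joint ranges: [-3.07, 3.07], [-1.43, 2.12], [-1.02, 1.25], [-3.03, 1.67], [-3.05, -0], [-3.03, 3.03]. Speed limits (rad/s): [2.39, 2.39, 3.01, 3.14, 3.14, 3.14].

### API

Orientations are given as a unit quaternion [w, x, y, z].
In Python, from rig import get_state, grab_frame, camera_params, job_done gives the robot as it stands.
- The arm moves only by the tool drive_tool, never from a script. Its argument "plan" is one flat list of numbers, 7 for each row, row after row: the turn, a rotation vector about the tool's x, y, z in degrees, then the shift along the tool's x, y, z in m, then the opening, from 0 (shut) to 1 (fully open). A call has 1 to 12 rows; each row is the pose to reach, as a shift and turn from the pose commanded when the call began, along the tool's axes at that moment; what a row does not reach only later rows make up. A row lasts 1/12 s, in which the tool goes at most 41.7 mm and 7.16 degrees, less where a joint would pass 70% of its speed; a pose out of reach is approached as far as the arm can. A call with a gripper value outside its range is refused whole. The fingers move at their own pace and stop on an object; the grip force is fixed at half the most. Time passes only in rows, so rows that repeat a pose let the fingers close. It gives the time, the measured TCP pose, the force, the opening and the grip force at its end, in the units of the state.
- get_state(): the state, without advancing time (a new reading comes with each control period).
- grab_frame(name): name is "side" or "top"; returns (picture, depth): 480x640x3 uint8, blue, green, red; 480x640 float32, m along the optical axis (not along the pixel's ray), 0 where there is no reading.
- camera_params(name): a dict with "intrinsics" (3x3 intrinsics, pixels), "rvec" (rotation vector, rad) and "tvec" (3), from world to camera coordinates, as OpenCV has them. Camera axes: x right, y down, z forward; pixel columns grow to the right and rows downward; lengths in m; the calibration is good to about 2 mm. A picture is of the moment at which its call begins. camera_params takes no time and is no camera call.
- job_done(): hands the job in; it is judged then, once.
The state is a dict: "time_s": time; "qpos": joint angles; "joint_velocities": joint speeds; "effort": joint torques, N m; "position": TCP position; "tcp_rot": TCP orientation; "force": force on the tool from outside, world axes, zero at the start; "moment": the same for the moment, N m; "grip_width": finger opening in m; "grip_force": force on a finger pad.
Only numpy, scipy, OpenCV 4.12 (cv2) and the standard library are available. Lean on these libraries where they do the work, as an engineer would, in place of code of your own. Each camera call takes 0.05 s, during which the arm holds its last target. There are 200 camera calls.

## Working session

There is one attempt and no reset: what is moved stays moved. The work goes in short steps, Python scripts to look and compute and a tool call to move; the robot and the scene stay as the last step left them, time stands still between calls to the robot, and variables do not carry over. Pictures are saved under pics/ and viewed, at most 10 in all, crops included, and the job is handed in when it is done.

Besides the shell and the picture viewer there is one more tool, called after "Call:" as name(argument=value, ...) on one line, values as JSON. drive_tool: Moves the arm, as the interface text tells. Its arguments: {"type":"object","properties":{"plan":{"type":"array"}},"required":["plan"]}

```bash
ls; mkdir -p pics
python3 - <<'E'
from rig import *
import cv2,numpy as np
s=get_state();print({k:np.round(v,3) for k,v in s.items()})
for n in("top","side"):
    p,d=grab_frame(n);np.savez(f'{n}0.npz',p=p,d=d);cv2.imwrite(f'pics/{n}0.png',p);c=camera_params(n)
    R=cv2.Rodrigues(np.array(c['rvec'],float))[0];print(n,np.array(c['intrinsics']).tolist(),(-R.T@np.array(c['tvec']).ravel()).round(3),R.round(2).tolist())
E
```

```text
pics
{'time_s': np.float64(0.0), 'qpos': array([ 1.534,  0.359,  0.011, -0.   , -1.224, -0.288]), 'joint_velocities': array([ 0.   , -0.   , -0.001,  0.   , -0.   ,  0.001]), 'effort': array([-2.0000e-03, -5.8271e+01,  2.9307e+01,  6.9980e+00,  7.0000e-03,
       -0.0000e+00]), 'position': array([0.215, 0.639, 0.226]), 'tcp_rot': array([ 0.001,  0.987, -0.162, -0.   ]), 'force': array([0.133, 0.428, 0.471]), 'moment': array([-0.005, -0.   , -0.017]), 'grip_force': np.float64(0.0), 'grip_width': np.float64(0.088)}
top [[515.6582237077556, 0.0, 320.556033836284], [0.0, 515.6582237077556, 242.5684193208804], [0.0, 0.0, 1.0]] [0.453 0.013 1.126] [[-0.0, -1.0, 0.01], [-0.99, 0.0, -0.1], [0.1, -0.01, -0.99]]
side [[475.69067646127115, 0.0, 325.5437226979113], [0.0, 475.69067646127115, 242.3563507674732], [0.0, 0.0, 1.0]] [0.365 0.606 0.729] [[-0.94, -0.33, 0.01], [-0.24, 0.67, -0.7], [0.22, -0.66, -0.71]]
```

View pics/top0.png

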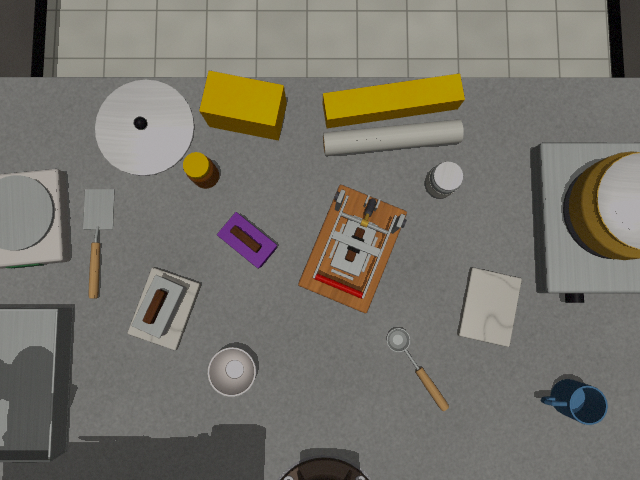

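View pics/side0.png

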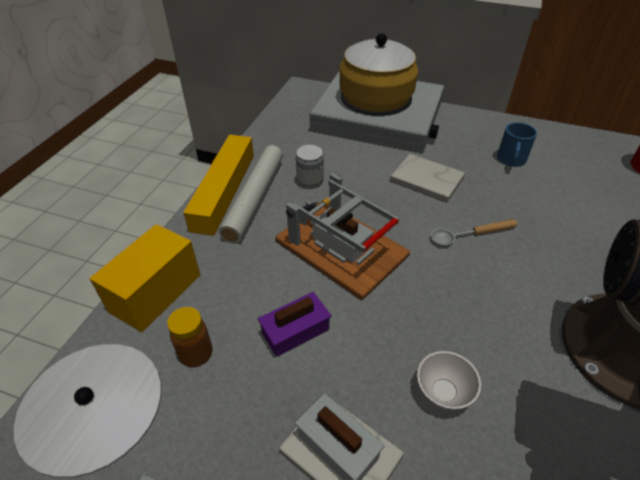

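Both views agree. Mould candidates in the top view:
- Silver box under the hold-down at (354,250). This is the one I want.
- Mould cooling on the full slab at (158,303).
- Purple look-alike at (248,240).

The empty slab is at (490,307). The full slab is at (165,308), and the hob plates are not slabs. The red grip bar is at (340,286), the jar at (200,170) and the can at (444,180).

```bash
cat > h.py <<'E'
import cv2,numpy as np
from rig import *
def cam(n):
    c=camera_params(n);R=cv2.Rodrigues(np.array(c['rvec'],float))[0];t=np.array(c['tvec'],float).ravel()
    return np.array(c['intrinsics'],float),R,t
def plane(n,uv,z):
    K,R,t=cam(n);uv=np.atleast_2d(uv).astype(float)
    r=(R.T@np.linalg.inv(K)@np.c_[uv,np.ones(len(uv))].T).T;o=-R.T@t
    return o+r*((z-o[2])/r[:,2])[:,None]
def cloud(n,d):
    K,R,t=cam(n);v,u=np.mgrid[:480,:640]
    P=np.stack([(u-K[0,2])/K[0,0]*d,(v-K[1,2])/K[1,1]*d,d],-1)
    return (P-t)@R
def pix(n,X):
    K,R,t=cam(n);return cv2.projectPoints(np.atleast_2d(X).astype(float),R,t,K,None)[0][:,0]
def biggest(m):
    c=cv2.findContours(m.astype(np.uint8),cv2.RETR_EXTERNAL,cv2.CHAIN_APPROX_NONE)[0]
    return max(c,key=cv2.contourArea)[:,0]
def rect(P):
    (c,s,a)=cv2.minAreaRect((P[:,:2]*1000).astype(np.float32))
    if s[0]<s[1]: s=s[::-1];a+=90
    return np.round(c,1),np.round(s,1),round((a+90)%180-90,1)
E
python3 - <<'E'
from h import *
for n in("top","side"):
    f=np.load(n+'0.npz');p,d=f['p'],f['d'];W=cloud(n,d);h=cv2.cvtColor(p,cv2.COLOR_BGR2HSV);z=W[...,2]
    def box(u0,u1,v0,v1):
        m=np.zeros(z.shape,bool);m[v0:v1,u0:u1]=1;return m
    top=n=="top"
    B=dict(slab=(450,530,260,355),full=(120,210,260,355),stand=(290,415,180,320)) if top else dict(slab=(385,470,150,205),full=(270,410,385,480),stand=(265,420,170,300))
    for k,zz in(("slab",.02),("full",.02),("stand",.018)):
        m=box(*B[k])&(z>.008)&(z<.5)
        if k!="stand": m&=(z<.035)
        else: m&=(h[...,1]>110)&(h[...,0]<20)&(h[...,0]>6)&(z<.035)
        ct=biggest(cv2.morphologyEx(m.astype(np.uint8),cv2.MORPH_CLOSE,np.ones((5,5))) )
        print(n,k,m.sum(),np.median(z[m]).round(4),rect(plane(n,ct,zz)))
    m=box(*B["stand"])&(h[...,1]>200)&((h[...,0]<5)|(h[...,0]>175))&(p[...,2]>100)
    ct=biggest(m);print(n,'red',m.sum(),rect(plane(n,ct,.108)),np.median(W[m],0).round(4))
    for lo,hi,nm in((.15,.3,'cool'),): pass
    # jar, can, tops
    for nm,b in(("jar",(180,225,150,190) if top else (165,215,305,365)),("can",(420,465,160,200) if top else (290,330,145,190)),("full",B["full"]),("purple",(215,280,210,270) if top else (255,335,290,355))):
        m=box(*b)&(z>.03);zz=np.percentile(z[m],97);q=W[m&(z>zz-.006)];print(n,nm,zz.round(3),q.mean(0).round(3),rect(q))
E
```

```text
top slab 3705 0.0211 (array([ 430.7, -353.7]), array([149.7, 113.1]), -12.7)
top full 1819 0.0204 (array([427.5, 339.2]), array([150.3, 112.1]), -18.8)
top stand 4488 0.0188 (array([556.5, -63. ]), array([239.1, 159.1]), -22.5)
top red 289 (array([473.2, -28.9]), array([97.4, 11.7]), 67.4) [ 0.4742 -0.0277  0.1106]
top jar 0.104 [0.717 0.258 0.109] (array([600.1, 141.3]), array([389.7,  51.6]), 45.2)
top can 0.09 [ 0.698 -0.254  0.095] (array([ 581. , -137.6]), array([393.7,  59.5]), -45.0)
top full 0.097 [0.435 0.306 0.196] (array([457.1, 190. ]), array([348.7,  64.2]), -80.9)
top purple 0.077 [0.564 0.153 0.138] (array([522.1, 101.7]), array([225.2,  17.8]), 50.9)
side slab 1975 0.0207 (array([ 426.3, -362. ]), array([155.5, 152.6]), 77.0)
side full 2492 0.0206 (array([466.4, 373.1]), array([103.3,  42.3]), -27.3)
side stand 3673 0.0187 (array([555.7, -57.5]), array([241.6, 165.2]), -22.6)
side red 194 (array([472.5, -29.5]), array([96.4, 10.7]), 67.4) [ 0.473  -0.0237  0.1107]
side jar 0.102 [0.711 0.269 0.113] (array([543.7, 414.9]), array([519.9,  52.2]), -41.2)
side can 0.089 [ 0.688 -0.233  0.098] (array([521.3, 153.4]), array([954.6,  65.5]), -67.0)
side full 0.096 [0.427 0.363 0.145] (array([390.8, 454.5]), array([301. ,  58.3]), -69.4)
side purple 0.076 [0.558 0.192 0.114] (array([487.5, 380.1]), array([508.9,  66.1]), -68.9)
```

Run:
```python
import cv2,numpy as np
a=cv2.imread('pics/top0.png')[175:320,285:420];b=cv2.imread('pics/side0.png')[165:300,265:420]
cv2.imwrite('pics/crop0.png',np.hstack([cv2.resize(x,(400,400),interpolation=2) for x in(a,b)]))
```

```text
(no output)
```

View pics/crop0.png

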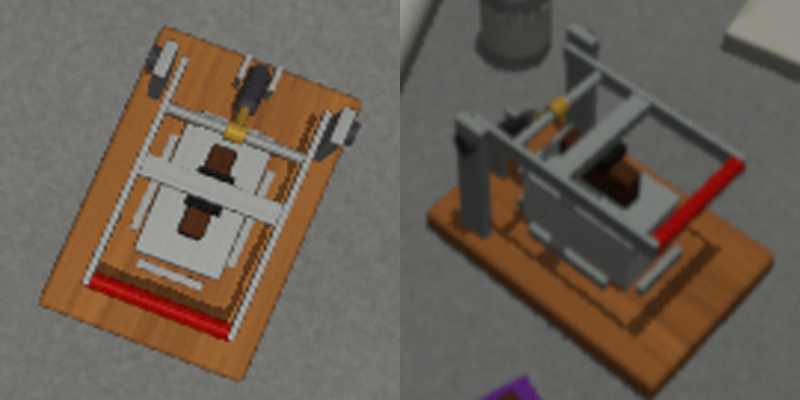

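The crop confirms the silver mould with the wooden grip, under the cross-beam, with the red bar at the front. The stand is at (0.5565, -0.063) with yaw -22.5°, and the measured bar position agrees with that. The slab is at (0.431, -0.354) with yaw -12.7°.

```bash
cat >> h.py <<'E'
from scipy.spatial.transform import Rotation as Ro
def vert(yaw): c,s=np.cos(np.radians(yaw)),np.sin(np.radians(yaw));return np.array([[c,s,0],[s,-c,0],[0,0,-1.]])
def rel(*targets):
    s=get_state();q=np.array(s['tcp_rot']);R0=Ro.from_quat(q[[1,2,3,0]]).as_matrix()
    print('t',round(float(s['time_s']),2),'pos',np.round(s['position'],4),'q',np.round(s['qpos'],2),'F',np.round(s['force'],1),'w',round(float(s['grip_width']),4))
    for x,yaw in targets:
        print(np.degrees(Ro.from_matrix(R0.T@vert(yaw)).as_rotvec()).round(1),(R0.T@(np.array(x)-s['position'])).round(4))
S=np.array([.5565,-.063,0]);a=np.radians(-22.5);SX=np.array([np.cos(a),np.sin(a),0]);SY=np.array([-SX[1],SX[0],0]);Z=np.array([0,0,1.])
def st(x,y,z): return S+SX*x+SY*y+Z*z
E
python3 -c "
from h import *
rel(([.45,.30,.26],-65),(st(-90,0,0)*0+st(-.09,0,.22),-112.5))"
```

```text
t 0.1 pos [0.2153 0.6393 0.2257] q [ 1.53  0.36  0.01 -0.   -1.22 -0.29] F [ 0.2  0.9 -0.8] w 0.0875
[ 0.1 -0.  46.4] [ 0.3307  0.2467 -0.0339]
[ 0.1 -0.1 93.9] [0.4577 0.5505 0.0066]
```

Call:
drive_tool(plan=[0,0,46,0.33,0.247,-0.034,1,0,0,46,0.33,0.247,-0.034,1,0,0,46,0.33,0.247,-0.034,1,0,0,46,0.33,0.247,-0.034,1,0,0,46,0.33,0.247,-0.034,1,0,0,46,0.33,0.247,-0.034,1,0,0,46,0.33,0.247,-0.034,1,0,0,46,0.33,0.247,-0.034,1,0,0,46,0.33,0.247,-0.034,1,0,0,46,0.33,0.247,-0.034,1,0,0,46,0.33,0.247,-0.034,1,0,0,46,0.33,0.247,-0.034,1])

```text
time_s: 1.1
position: [0.4502, 0.2984, 0.2606]
tcp_rot: [-0.0, 0.844, -0.536, -0.0]
force: [-0.0, 0.2, 0.7]
grip_width: 0.0875
grip_force: 0.0
```

```bash
python3 -c "
from h import *
rel((st(-.09,0,.2),-112.5))"
```

```text
t 1.1 pos [0.4502 0.2984 0.2606] q [ 0.95  0.12 -0.23 -0.   -1.22 -0.51] F [-0.   0.2  0.7] w 0.0875
[ 0.   0.  47.7] [0.3058 0.1182 0.0606]
```

Call:
drive_tool(plan=[0,0,47.7,0.306,0.118,0.06,0.4,0,0,47.7,0.306,0.118,0.06,0.4,0,0,47.7,0.306,0.118,0.06,0.4,0,0,47.7,0.306,0.118,0.06,0.4,0,0,47.7,0.306,0.118,0.06,0.4,0,0,47.7,0.306,0.118,0.06,0.4,0,0,47.7,0.306,0.118,0.06,0.4,0,0,47.7,0.306,0.118,0.06,0.4,0,0,47.7,0.306,0.118,0.06,0.4,0,0,47.7,0.306,0.118,0.06,0.4,0,0,47.7,0.306,0.118,0.06,0.4,0,0,47.7,0.306,0.118,0.06,0.4])

```text
time_s: 2.1
position: [0.4742, -0.0254, 0.2007]
tcp_rot: [0.0, -0.558, 0.83, 0.0]
force: [-1.1, -0.8, -0.2]
grip_width: 0.0345
grip_force: 0.0
```

```bash
python3 -c "
from h import *
rel((st(-.09,0,.085),-112.5))
p,d=grab_frame('side');cv2.imwrite('pics/s1.png',cv2.resize(p[100:320,220:460],(720,600)[::1]))"
```

```text
t 2.1 pos [ 0.4742 -0.0254  0.2007] q [ 0.36  0.04 -0.45 -0.   -1.07 -0.75] F [-1.1 -0.8 -0.2] w 0.0345
[-0.   0.   0.3] [ 0.0033 -0.0004  0.1157]
```

View pics/s1.png

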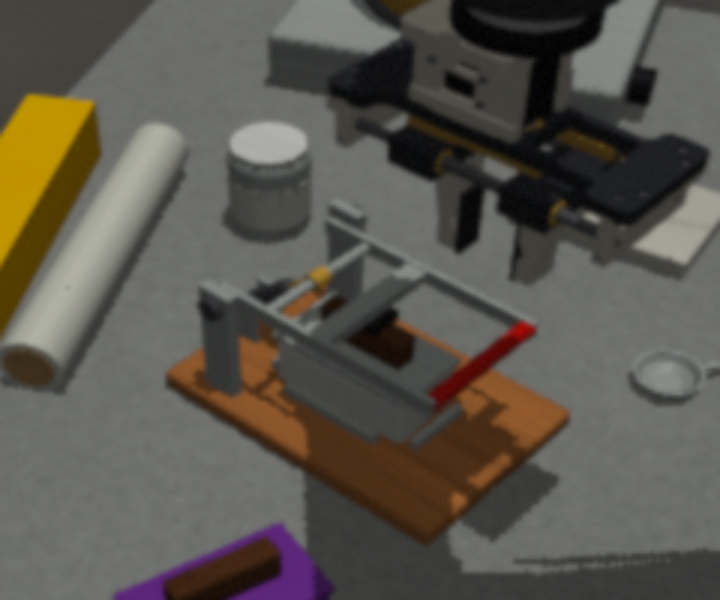

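The gripper hovers squarely over the red bar (crop ≈ (485,365)), and the fingers straddle it along the stand's x. Next I descend and close.

Call:
drive_tool(plan=[0,0,0,0.0,0,0.03,0.4,0,0,0,0,0,0.06,0.4,0,0,0,0,0,0.085,0.4,0,0,0,0,0,0.1,0.4,0,0,0,0,0,0.11,0.4,0,0,0,0,0,0.115,0.4,0,0,0,0,0,0.115,0.4,0,0,0,0,0,0.115,0,0,0,0,0,0,0.115,0,0,0,0,0,0,0.115,0,0,0,0,0,0,0.115,0,0,0,0,0,0,0.115,0])

```text
time_s: 3.15
position: [0.4753, -0.0267, 0.0864]
tcp_rot: [0.001, -0.557, 0.83, -0.001]
force: [3.1, -2.2, -1.2]
grip_width: 0.012
grip_force: 30.0
```

```bash
python3 -c "
from h import *
rel((st(-.09,0,.085),-112.5))
for a in np.linspace(0,1.78,19): print(a.round(2),round(-.165*(np.cos(a)-1),3),round(-.165*np.sin(a),3))"
```

```text
t 3.15 pos [ 0.4753 -0.0267  0.0864] q [ 0.36  0.18 -0.61  0.   -0.79 -0.75] F [ 3.1 -2.2 -1.2] w 0.012
[-0.2  0.1  0.2] [0.0024 0.0012 0.0014]
0.0 -0.0 -0.0
0.1 0.001 -0.016
0.2 0.003 -0.032
0.3 0.007 -0.048
0.4 0.013 -0.064
0.49 0.02 -0.078
0.59 0.028 -0.092
0.69 0.038 -0.105
0.79 0.049 -0.117
0.89 0.061 -0.128
0.99 0.074 -0.138
1.09 0.088 -0.146
1.19 0.103 -0.153
1.29 0.119 -0.158
1.38 0.134 -0.162
1.48 0.151 -0.164
1.58 0.167 -0.165
1.68 0.183 -0.164
1.78 0.199 -0.161
```

Call:
drive_tool(plan=[0,0,0,0,0,-0.0095,0,0,0,0,0,-0.001,-0.019,0,0,0,0,0,-0.0025,-0.028,0,0,0,0,0,-0.004,-0.0375,0,0,0,0,0,-0.007,-0.047,0,0,0,0,0,-0.0095,-0.056,0,0,0,0,0,-0.013,-0.0645,0,0,0,0,0,-0.017,-0.073,0,0,0,0,0,-0.0215,-0.0815,0,0,0,0,0,-0.0265,-0.09,0,0,0,0,0,-0.032,-0.0975,0,0,0,0,0,-0.0375,-0.105,0])

```text
time_s: 4.15
position: [0.5066, -0.04, 0.1903]
tcp_rot: [-0.001, -0.557, 0.831, 0.002]
force: [-7.0, 10.5, -2.0]
grip_width: 0.0119
grip_force: 30.0
```

```bash
cat >> h.py <<'E'
def bar():
    for n in("side","top"):
        p,d=grab_frame(n);h=cv2.cvtColor(p,cv2.COLOR_BGR2HSV);W=cloud(n,d)
        L=(W-S)@np.c_[SX,SY,Z]
        m=(h[...,1]>190)&((h[...,0]<5)|(h[...,0]>175))&(p[...,2]>70)&(abs(L[...,0])<.25)&(abs(L[...,1])<.08)&(L[...,2]>.05)
        if m.sum()>5:
            q=np.median(L[m],0);print(n,m.sum(),q.round(3),'angle',np.arctan2(q[2]-.104,.075-q[0]).round(2))
E
python3 -c "
from h import *
rel();bar()
b=.69
for i in range(1,13):
  a=b+.0575*i;print(round(.165*(np.cos(b)-np.cos(a)),4),round(.165*(np.sin(a)-np.sin(b)),4),end=' | ')"
```

```text
t 4.15 pos [ 0.5066 -0.04    0.1903] q [ 0.31  0.11 -0.4  -0.   -1.06 -0.69] F [-7.  10.5 -2. ] w 0.0119
side 90 [-0.06   0.029  0.21 ] angle 0.67
0.0062 0.0071 | 0.0129 0.0139 | 0.0199 0.0203 | 0.0273 0.0262 | 0.035 0.0318 | 0.043 0.0368 | 0.0513 0.0415 | 0.0599 0.0456 | 0.0686 0.0492 | 0.0776 0.0523 | 0.0867 0.0549 | 0.096 0.057 |
```

Call:
drive_tool(plan=[0,0,0,0,-0.006,-0.007,0,0,0,0,0,-0.013,-0.014,0,0,0,0,0,-0.02,-0.0205,0,0,0,0,0,-0.0275,-0.0265,0,0,0,0,0,-0.035,-0.032,0,0,0,0,0,-0.043,-0.037,0,0,0,0,0,-0.0515,-0.0415,0,0,0,0,0,-0.06,-0.0455,0,0,0,0,0,-0.0685,-0.049,0,0,0,0,0,-0.0775,-0.0525,0,0,0,0,0,-0.0865,-0.055,0,0,0,0,0,-0.096,-0.057,0])

```text
time_s: 5.25
position: [0.5978, -0.0781, 0.2504]
tcp_rot: [0.001, -0.557, 0.83, -0.001]
force: [-1.9, 1.4, 5.6]
grip_width: 0.0119
grip_force: 30.0
```

```bash
python3 -c "
from h import *
rel();bar()
b=1.38
for i in range(1,8):
  a=b+.0575*i;print(round(.165*(np.cos(b)-np.cos(a)),4),round(.165*(np.sin(a)-np.sin(b)),4),end=' | ')"
```

```text
t 5.25 pos [ 0.5978 -0.0781  0.2504] q [ 0.19  0.23 -0.12  0.   -1.22 -0.58] F [-1.9  1.4  5.6] w 0.0119
side 85 [0.039 0.028 0.272] angle 1.36
top 25 [ 0.042 -0.047  0.273] angle 1.38
0.0094 0.0015 | 0.0188 0.0025 | 0.0283 0.003 | 0.0378 0.0029 | 0.0472 0.0022 | 0.0566 0.001 | 0.066 -0.0007 |
```

Call:
drive_tool(plan=[0,0,0,0,-0.0095,-0.0015,0,0,0,0,0,-0.019,-0.0025,0,0,0,0,0,-0.0285,-0.003,0,0,0,0,0,-0.038,-0.003,0,0,0,0,0,-0.047,-0.002,0,0,0,0,0,-0.0565,-0.001,0,0,0,0,0,-0.066,0.0005,0,0,0,0,0,-0.066,0.0005,0.5,0,0,0,0,-0.066,0.0005,0.5,0,0,0,0,-0.066,0.0005,0.5,0,0,0,0,-0.066,0.0005,0.5,0,0,0,0,-0.066,-0.02,0.5])

```text
time_s: 6.35
position: [0.6569, -0.1019, 0.2624]
tcp_rot: [-0.003, -0.557, 0.831, 0.003]
force: [4.0, -0.8, -4.0]
grip_width: 0.0394
grip_force: 1.9
```

Call:
drive_tool(plan=[0,0,0,0,0,-0.03,0.5,0,0,0,0,0,-0.06,0.5,0,0,0,0,0,-0.09,0.5,0,0,0,0,0.05,-0.11,0.5,0,0,0,0,0.09,-0.11,0.5,0,0,0,0,0.13,-0.11,0.5,0,0,0,0,0.17,-0.11,0.5,0,0,0,0,0.21,-0.11,0.5,0,0,0,0,0.21,-0.11,0.5])

```text
time_s: 7.1
position: [0.4591, -0.0216, 0.3788]
tcp_rot: [0.001, -0.558, 0.83, 0.001]
force: [0.1, -0.0, -0.0]
grip_width: 0.0439
grip_force: 0.0
```

```bash
python3 -c "
from h import *
rel();bar()
p,d=grab_frame('side');cv2.imwrite('pics/s2.png',p);np.savez('side2.npz',p=p,d=d)
p,d=grab_frame('top');cv2.imwrite('pics/t2.png',p);np.savez('top2.npz',p=p,d=d)
"
```

```text
t 7.1 pos [ 0.4591 -0.0216  0.3788] q [ 0.38 -0.07 -0.16 -0.   -1.48 -0.77] F [ 0.1 -0.  -0. ] w 0.0439
side 218 [0.116 0.003 0.268] angle 1.82
top 405 [ 0.119 -0.     0.269] angle 1.83
```

View pics/s2.png

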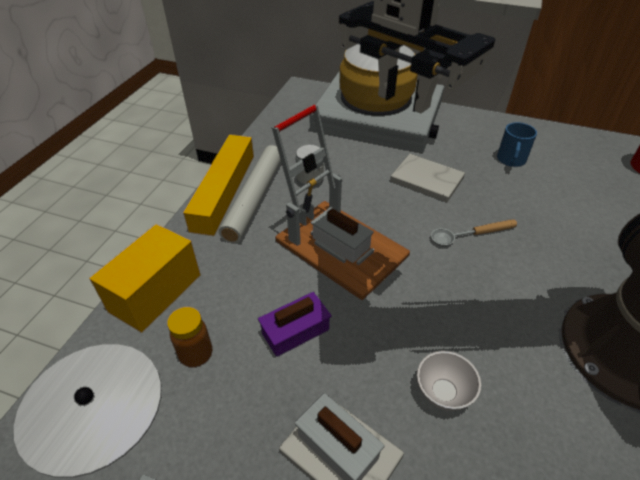

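The hold-down stands open by itself (1.83 rad, red bar at (297,118)), and the mould is still in place at (343,233). Now I measure the mould.

Run:
```python
from h import *
for n in("side","top"):
    f=np.load(n+'2.npz');p,d=f['p'],f['d'];W=cloud(n,d);L=(W-S)@np.c_[SX,SY,Z]
    near=(abs(L[...,0])<.075)&(abs(L[...,1])<.05)
    for k,lo,hi,zz in(("grip",.082,.1,.092),("lid+grip",.060,.1,.066)):
        m=near&(L[...,2]>lo)&(L[...,2]<hi)
        if m.sum()<20: continue
        q=plane(n,biggest(m),zz) if k=="grip" else W[m]
        c,s,a=rect(q);print(n,k,m.sum(),c,s,a,'stand',((np.array([*c,0])/1000-S)@np.c_[SX,SY,Z]).round(4),'ztop',np.percentile(L[m][:,2],[50,95]).round(4))
rel((st(0,0,.13),-22.5))
```

```text
side grip 318 [556.2 -55.8] [74.7 26.9] -22.0 stand [-0.003   0.0065  0.    ] ztop [0.092  0.0943]
side lid+grip 1313 [560.8 -71.6] [130.4  83.1] -22.6 stand [ 0.0073 -0.0063  0.    ] ztop [0.0676 0.0933]
t 7.3 pos [ 0.4644 -0.0224  0.3778] q [ 0.38 -0.06 -0.16 -0.   -1.48 -0.77] F [ 0.5  0.4 -0.1] w 0.044
[ -0.    0.  -89.8] [ 0.0029 -0.1006  0.2478]
```

Call:
drive_tool(plan=[0,0,-90,0,0,0,0.5,0,0,-90,0,0,0,0.5,0,0,-90,0,0,0,0.5,0,0,-90,0,0,0,0.5,0,0,-90,0,0,0,0.5,0,0,-90,0,0,0,0.5,0,0,-90,0,0,0,0.5,0,0,-90,0,0,0.03,0.5,0,0,-90,0,-0.02,0.06,0.5,0,0,-90,0,-0.05,0.1,0.5,0,0,-90,0,-0.08,0.14,0.5,0,0,-90,0.003,-0.1,0.17,0.5])

```text
time_s: 8.3
position: [0.552, -0.0614, 0.2142]
tcp_rot: [0.0, 0.974, -0.225, -0.0]
force: [1.9, 0.5, 1.0]
grip_width: 0.0436
grip_force: 0.0
```

Call:
drive_tool(plan=[0,0,-4,0,0,0,0.5,0,0,-4,0,0,0,0.5,0,0,-4,0,0,0,0.5])

```text
time_s: 8.55
position: [0.5507, -0.0612, 0.2154]
tcp_rot: [0.001, 0.981, -0.196, -0.001]
force: [-0.6, -1.0, 0.8]
grip_width: 0.0444
grip_force: 0.0
```

```bash
python3 -c "
from h import *
rel((st(0,0,.069),-22.5));bar()
for n in ('side','top'):
  p,d=grab_frame(n);np.savez(n+'3.npz',p=p,d=d);print(pix(n,st(0,0,.09)))
p=np.load('side3.npz')['p'];cv2.imwrite('pics/s3.png',cv2.resize(p[100:300,240:450],(630,600)))"
```

```text
t 8.55 pos [ 0.5507 -0.0612  0.2154] q [ 0.24  0.17 -0.27  0.   -1.13  0.93] F [-0.6 -1.   0.8] w 0.0444
[ 0.1  0.1 -0.1] [ 0.0064 -0.0009  0.1464]
side 218 [0.116 0.001 0.268] angle 1.82
[[342.53997434 217.57153779]]
[[354.96879345 244.34302288]]
```

View pics/s3.png

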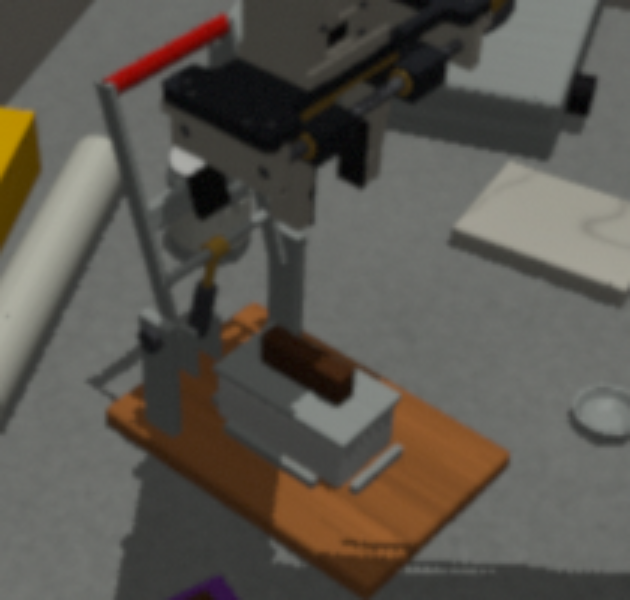

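The gripper is centred above the wooden grip (crop ≈ (307,360)), with the fingers on either side across y. Bar and posts are clear. I descend, then close.

Call:
drive_tool(plan=[0,0,0,0.004,0,0.03,0.5,0,0,0,0.005,0,0.06,0.5,0,0,0,0.005,0,0.085,0.5,0,0,0,0.005,0,0.105,0.5,0,0,0,0.005,0,0.12,0.5,0,0,0,0.005,0,0.13,0.5,0,0,0,0.005,0,0.138,0.5,0,0,0,0.005,0,0.144,0.5,0,0,0,0.005,0,0.144,0.5,0,0,0,0.005,0,0.144,0.5])

```text
time_s: 9.58
position: [0.5551, -0.0623, 0.0733]
tcp_rot: [-0.0, 0.981, -0.194, 0.0]
force: [0.3, -0.9, 1.0]
grip_width: 0.0439
grip_force: 0.0
```

```bash
python3 -c "
from h import *
rel((st(0,0,.071),-22.5));bar()"
```

```text
t 9.58 pos [ 0.5551 -0.0623  0.0733] q [ 0.24  0.32 -0.44  0.   -0.81  0.94] F [ 0.3 -0.9  1. ] w 0.0439
[-0.  -0.   0.1] [0.0016 0.0001 0.0023]
side 96 [0.117 0.029 0.268] angle 1.82
top 409 [ 0.119 -0.001  0.269] angle 1.83
```

Call:
drive_tool(plan=[0,0,0,0,0,0.002,0.5,0,0,0,0,0,0.002,0.5,0,0,0,0,0,0.002,0,0,0,0,0,0,0.002,0,0,0,0,0,0,0.002,0,0,0,0,0,0,0.002,0,0,0,0,0,0,0.002,0,0,0,0,0,0,-0.002,0,0,0,0,0,0,-0.006,0,0,0,0,0,0,-0.012,0,0,0,0,0,0,-0.018,0])

```text
time_s: 10.6
position: [0.5542, -0.0625, 0.0909]
tcp_rot: [0.0, 0.981, -0.194, -0.001]
force: [-0.4, 0.9, -5.3]
grip_width: 0.0176
grip_force: 29.9
```

```bash
python3 -c "
from h import *
rel()
p,d=grab_frame('side');cv2.imwrite('pics/s4.png',cv2.resize(p[130:300,250:430],(635,600)))"
```

```text
t 10.6 pos [ 0.5542 -0.0625  0.0909] q [ 0.24  0.3  -0.42 -0.   -0.85  0.94] F [-0.4  0.9 -5.3] w 0.0176
```

View pics/s4.png

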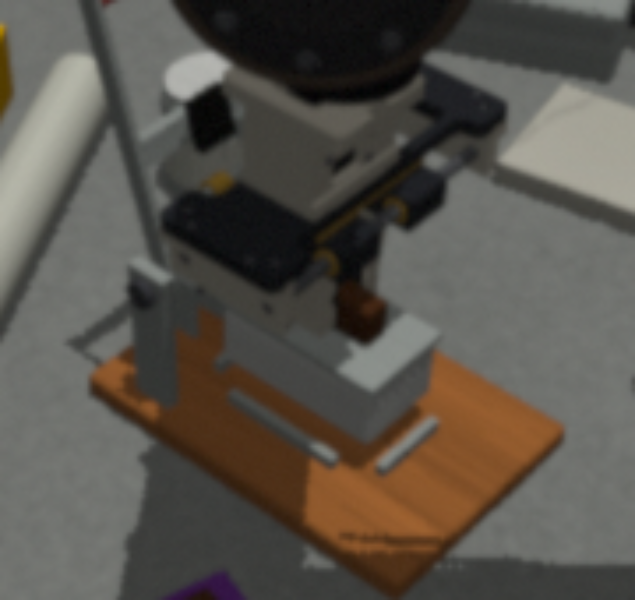

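The mould is held level, about 17 mm up, with the strips visible empty below at (280,425) and (408,445). I continue straight up.

Call:
drive_tool(plan=[0,0,0,0,0,-0.01,0,0,0,0,0,0,-0.02,0,0,0,0,0,0,-0.032,0,0,0,0,0,0,-0.044,0,0,0,0,0,0,-0.056,0,0,0,0,0,0,-0.068,0,0,0,0,0,0,-0.08,0,0,0,0,0,0,-0.09,0,0,0,0,0,0,-0.09,0,0,0,0,0,0,-0.09,0,0,0,0,0,0,-0.09,0])

```text
time_s: 11.57
position: [0.5541, -0.0624, 0.1802]
tcp_rot: [-0.0, 0.981, -0.194, -0.0]
force: [-0.2, -0.9, -6.0]
grip_width: 0.018
grip_force: 29.9
```

```bash
python3 -c "
from h import *
rel(([.4307,-.3537,.18],-12.7));bar()"
```

```text
t 11.57 pos [ 0.5541 -0.0624  0.1802] q [ 0.24  0.2  -0.32 -0.   -1.05  0.94] F [-0.2 -0.9 -6. ] w 0.018
[ 0.   0.  -9.7] [-3.200e-03  3.164e-01  2.000e-04]
side 201 [0.116 0.006 0.268] angle 1.82
```

Call:
drive_tool(plan=[0,0,0,0,0.008,0,0,0,0,0,0,0.024,0,0,0,0,-1,0,0.046,0,0,0,0,-2,0,0.074,0,0,0,0,-3,0,0.104,0,0,0,0,-4,0,0.134,0,0,0,0,-5,0,0.164,0,0,0,0,-6,0,0.194,0,0,0,0,-7,-0.001,0.224,0,0,0,0,-8,-0.002,0.252,0,0,0,0,-9,-0.003,0.276,0,0,0,0,-9.7,-0.003,0.294,0,0])

```text
time_s: 12.67
position: [0.4381, -0.3349, 0.1801]
tcp_rot: [-0.0, 0.994, -0.11, -0.001]
force: [-0.2, 0.6, -6.9]
grip_width: 0.0173
grip_force: 29.9
```

Call:
drive_tool(plan=[0,0,0,0,0.012,0,0,0,0,0,0,0.019,0,0,0,0,0,0,0.022,0,0,0,0,0,0,0.022,0,0,0,0,0,0,0.022,0,0])

```text
time_s: 13.08
position: [0.4354, -0.3541, 0.1805]
tcp_rot: [-0.0, 0.994, -0.11, -0.0]
force: [-0.4, 0.8, -5.6]
grip_width: 0.0177
grip_force: 29.9
```

Run:
```python
from h import *
rel(([.4307,-.3537,.071],-12.7));bar()
P=np.array(get_state()['position'])
for n in("side","top"):
    p,d=grab_frame(n);W=cloud(n,d);L=(W-P)@vert(-12.7)
    # lid top z ~ TCP-4mm (down = +z tool)
    m=(abs(L[...,0])<.08)&(abs(L[...,1])<.06)&(abs(L[...,2]-.003)<.005)
    q=L[m];print(n,m.sum())
    if m.sum()>30: print(np.percentile(q,[1,99],0).round(4),'lid z slope',np.linalg.lstsq(np.c_[q[:,:2],np.ones(len(q))],q[:,2],rcond=None)[0].round(3))
p,_=grab_frame('side');cv2.imwrite('pics/s5.png',cv2.resize(p[60:240,330:520],(633,600)))
```

```text
t 13.08 pos [ 0.4354 -0.3541  0.1805] q [-0.33  0.21 -0.31 -0.   -1.05  1.68] F [-0.4  0.8 -5.6] w 0.0177
[-0.  0.  0.] [-0.0047  0.0007  0.1095]
side 218 [0.116 0.002 0.268] angle 1.82
top 408 [ 0.119 -0.001  0.269] angle 1.83
side 603
[[-0.0546 -0.0348 -0.0018]
 [ 0.0574  0.0295  0.0077]] lid z slope [-0.004 -0.011  0.003]
top 16
```

View pics/s5.png

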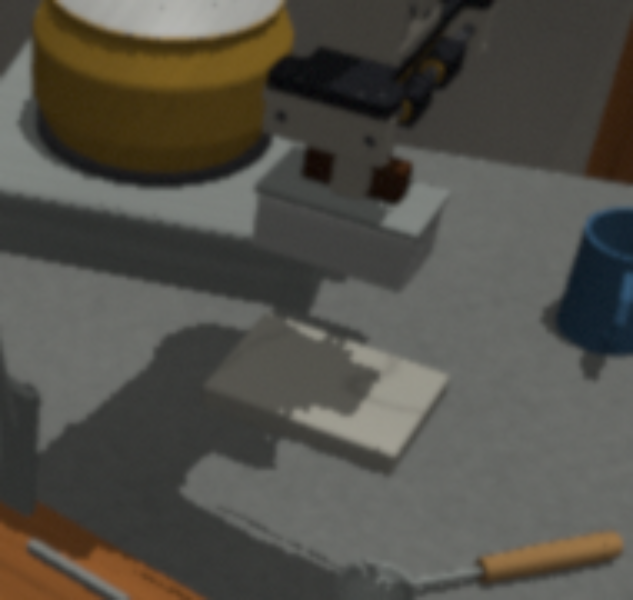

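The mould hangs level above the empty slab (crop slab ≈ (330,390), mould ≈ (345,220)), about 5 mm off along x. I correct that and lower.

Call:
drive_tool(plan=[0,0,0,-0.003,0,0.01,0,0,0,0,-0.006,0,0.025,0,0,0,0,-0.006,0,0.042,0,0,0,0,-0.006,0,0.058,0,0,0,0,-0.006,0,0.072,0,0,0,0,-0.006,0,0.083,0,0,0,0,-0.006,0,0.091,0,0,0,0,-0.006,0,0.097,0,0,0,0,-0.006,0,0.1,0,0,0,0,-0.006,0,0.101,0,0,0,0,-0.006,0,0.101,0,0,0,0,-0.006,0,0.101,0])

```text
time_s: 14.33
position: [0.4297, -0.3535, 0.0803]
tcp_rot: [0.0, 0.994, -0.11, 0.001]
force: [0.6, -0.4, -5.2]
grip_width: 0.0176
grip_force: 29.9
```

Call:
drive_tool(plan=[0,0,0,0,0,0.001,0,0,0,0,0,0,0.002,0,0,0,0,0,0,0.003,0,0,0,0,0,0,0.004,0,0,0,0,0,0,0.004,0])

```text
time_s: 14.75
position: [0.4292, -0.3533, 0.0755]
tcp_rot: [-0.0, 0.994, -0.11, -0.0]
force: [0.3, -0.9, -6.5]
grip_width: 0.018
grip_force: 29.9
```

Call:
drive_tool(plan=[0,0,0,0,0,0.0005,0,0,0,0,0,0,0.001,0,0,0,0,0,0,0.0015,0,0,0,0,0,0,0.002,0,0,0,0,0,0,0.002,0])

```text
time_s: 15.17
position: [0.4292, -0.3533, 0.0736]
tcp_rot: [-0.0, 0.994, -0.11, -0.0]
force: [0.1, -0.0, -6.5]
grip_width: 0.0175
grip_force: 29.9
```

Call:
drive_tool(plan=[0,0,0,0,0,0.0005,0,0,0,0,0,0,0.001,0,0,0,0,0,0,0.001,0,0,0,0,0,0,0.001,0])

```text
time_s: 15.5
position: [0.4293, -0.3533, 0.0727]
tcp_rot: [0.0, 0.994, -0.11, 0.0]
force: [0.2, -0.5, -4.8]
grip_width: 0.0174
grip_force: 29.9
```

Call:
drive_tool(plan=[0,0,0,0,0,0.0005,0,0,0,0,0,0,0.001,0,0,0,0,0,0,0.001,0,0,0,0,0,0,0.001,0])

```text
time_s: 15.83
position: [0.4294, -0.3533, 0.0726]
tcp_rot: [0.0, 0.994, -0.11, 0.0]
force: [-2.5, 3.2, 5.1]
grip_width: 0.0183
grip_force: 29.9
```

Touchdown: the force turned positive and z stopped. I release without shifting sideways, then retreat straight up.

Call:
drive_tool(plan=[0,0,0,0,0,0,0.2,0,0,0,0,0,0,0.3,0,0,0,0,0,0,0.5,0,0,0,0,0,0,0.5,0,0,0,0,0,0,0.5,0,0,0,0,0,-0.01,0.5,0,0,0,0,0,-0.03,0.5,0,0,0,0,0,-0.06,0.5,0,0,0,0,0,-0.09,0.5,0,0,0,0,0,-0.13,0.5,0,0,0,0,0,-0.17,0.5,0,0,0,0,0,-0.2,0.5])

```text
time_s: 16.83
position: [0.4296, -0.3539, 0.2764]
tcp_rot: [0.001, 0.994, -0.11, 0.002]
force: [0.5, -1.1, 0.6]
grip_width: 0.0436
grip_force: 0.0
```

Call:
drive_tool(plan=[0,0,0,-0.02,0.03,-0.02,0.5,0,0,0,-0.04,0.07,-0.02,0.5,0,0,0,-0.06,0.11,-0.02,0.5,0,0,0,-0.06,0.15,-0.02,0.5,0,0,0,-0.06,0.18,-0.02,0.5,0,0,0,-0.06,0.18,-0.02,0.5,0,0,0,-0.06,0.18,-0.02,0.5])

```text
time_s: 17.42
position: [0.3301, -0.5172, 0.2915]
tcp_rot: [-0.0, 0.994, -0.112, -0.0]
force: [-0.1, 0.5, -0.3]
grip_width: 0.044
grip_force: 0.0
```

Run:
```python
from h import *
rel();bar()
C=np.array([.4307,-.3537,0])
for n in("side","top"):
    p,d=grab_frame(n);cv2.imwrite(f'pics/{n}6.png',p);W=cloud(n,d);L=(W-C)@vert(-12.7)*[1,-1,-1]
    near=(abs(L[...,0])<.1)&(abs(L[...,1])<.09)
    for k,lo,hi in(("lid",.063,.075),("grip",.088,.1)):
        m=near&(L[...,2]>lo)&(L[...,2]<hi)
        if m.sum()>20: print(n,k,m.sum(),rect(L[m]*[1,1,1]),L[m][:,2].std().round(4))
```

```text
t 17.42 pos [ 0.3301 -0.5172  0.2915] q [-0.68  0.23 -0.03  0.   -1.32  2.03] F [-0.1  0.5 -0.3] w 0.044
side 219 [0.116 0.003 0.268] angle 1.82
top 409 [ 0.119 -0.     0.269] angle 1.83
side lid 605 (array([0.9, 1.9]), array([115.3,  70.1]), 0.5) 0.002
side grip 189 (array([0.4, 3.9]), array([69.5, 20.5]), 0.8) 0.0024
top lid 1351 (array([1.2, 0.7]), array([114.1,  65.6]), 0.3) 0.002
top grip 340 (array([1.1, 1.4]), array([69.3, 20.2]), 0.9) 0.0023
```

View pics/top6.png

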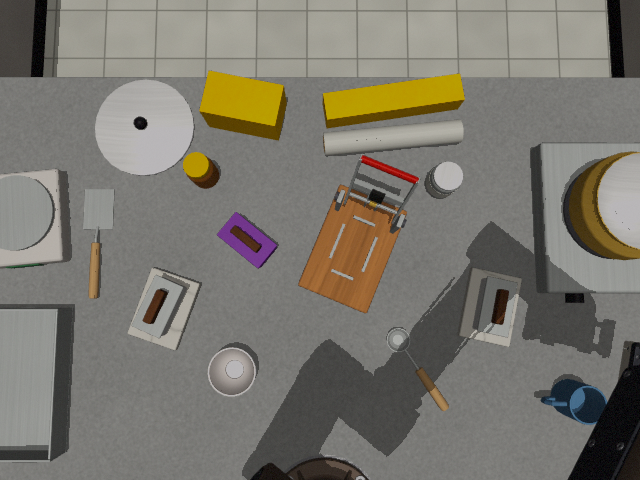

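The mould stands centred (about 1 mm off) and square (under 1°) on the right-hand slab at (498,306). The hold-down is open at (385,180), and the cooling mould (158,303), jar (200,170) and can (444,180) look undisturbed. The gripper is clear of everything.

```bash
python3 -c "
from rig import job_done
print(job_done())"
```

```text
the job is handed in; nothing more can be done
None
```

The job is handed in: the hold-down stands open at about 1.83 rad and the mould sits on the formerly empty slab, about 1 mm off centre and under 1° off square, with the cooling mould, jar and can undisturbed in the last picture; no verdict was returned.

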